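Line up and lock the castle nut of a flask clamp

ROBOT

A 6-joint arm with a two-finger parallel gripper is mounted at the origin on a cart in front of the work surface, level with it; the furniture and walls round the work are solid. World frame = base frame: x ahead of the robot, y to its left, z up, the work surface at z = 0. Lengths are in mm, angles in rad, forces in N, time in s.
With the tool pointing down it reaches from about 300 to 950 mm from the base axis. Payload 3.1 kg.
Tool frame: the origin (TCP) lies between the finger pads; the fingertips stand 19 mm ahead of it and the grasp point (between the pads) is the TCP (manip.tcp_to_tips is the distance from the TCP to the fingertips, in mm); y points along the fingers, x is the direction in which the jaws open and shut, and the axes are right-handed (so a half turn about y gives the same grasp; the last joint's range is limited). The gripper opens to 85 mm and grips with 20 to 120 N. Pads are 22 mm wide; open, the fingers measure 114 mm over their backs; the gripper's body (76 mm by 85 mm) begins 54 mm behind the grasp point. The pads swing forward as they close: fully open they stand 13 mm farther back than shut.
Start: joints at [-1.411, 0.308, 1.634, -0, 1.2, -0.07], TCP at [142.336, -608.582, 250.272] pointing down, gripper open.
Joint ranges: [-3.06, 3.06], [-0.79, 1.96], [0.05, 2.63], [-1.19, 4.34], [0.05, 2.64], [-2.94, 2.94]. Speed limits (rad/s): [2.79, 2.79, 3.14, 3.14, 3.14, 3.14].

INTERFACE

Orientations are given as [roll, pitch, yaw] about the fixed x, y, z axes, in that order (R = Rz(yaw) Ry(pitch) Rx(roll)).
In Python, from station import manip gives the robot as it stands. The module is installed in compiled form; this text tells all that it offers.
- The arm moves only by the shell command python3 -m jog 'ROWS'. ROWS is JSON, one flat list of numbers, 5 for each row, row after row: the closure in counts, from 0 (fully open) to 255 (shut), then the shift along the tool's x, y, z in m, then the turn about the tool's y in degrees. A call has 1 to 10 rows; each row is the pose to reach, as a shift and turn from the pose measured when the call began, along the tool's axes at that moment; what a row does not reach only later rows make up. A row lasts 1/10 s, in which the tool goes at most 50 mm and 8.59 degrees, less where a joint would pass 70% of its speed; a pose out of reach is approached as far as the arm can. A call with a gripper value outside its range is refused whole. The fingers move at their own pace and stop on an object; the grip force is fixed at half the most. Time passes only in rows, so rows that repeat a pose let the fingers close. It gives the time, the measured TCP pose, the force and the opening at its end, in the units of the state.
- manip.sense(): the state, without advancing time (a new reading comes with each control period).
- manip.capture(name): name is "side" or "top"; returns a dict with "image" (384x512x3 uint8, red, green, blue), "z_map" (384x512 float32, mm along the optical axis (not along the pixel's ray), 0 where there is no reading), "K" (3x3 intrinsics, pixels), "k1" (the pictures are not rectified: a ray, as slopes to the right and down, at radius r is drawn at 1 + k1 r^2 times it, then the intrinsics apply), "extrinsics" (4x4, takes a point from world to camera coordinates). Camera axes: x right, y down, z forward; pixel columns grow to the right and rows downward; lengths in mm; the calibration is good to about 2 mm. A picture is of the moment at which its call begins.
- manip.job_done(): hands the job in, once; it reports no verdict.
The state is a dict: "time": time; "qpos": joint angles; "dq": joint speeds; "joint_torque": joint torques, N m; "tool_pos": TCP position; "tcp_rot": TCP orientation; "contact_force": force on the tool from outside, world axes, zero at the start; "torque": the same for the moment, N m; "finger_gap": finger opening in mm.
Only numpy, scipy, OpenCV 4.12 (cv2) and the standard library are available. Lean on these libraries where they do the work, as an engineer would, in place of code of your own. Each camera call takes 0.05 s, during which the arm holds its last target.

TASK

Turn the castle nut of the flask clamp on clockwise until its pair of slots lines up with the slot across the end of the stud. Then lock it: take the locking key whose bar is thin enough for the slots and set it upright in them, bar fully down on the slot floor and centred on the stud, and let go of it. Leave the thick-barred key where it stands.

Things in the scene. Friction and masses are not known exactly. Their poses are not given: they have to be found in the camera images.
- castle_nut (a joint): turn of the castle nut on its upright stud: 0 when its slots line up with the stud's slot, negative before that; clockwise seen from above makes it grow. It starts between -1.25 and -0.5 and has stops at -1.5 and 0.4. It turns against light friction (about 0.1 N m), stays where it is left and does not noticeably rise or sink
- nut_mid (a point): centre of the castle nut, half-way up: a square steel block 52 x 52 mm in plan and 32 mm high on top of the flask clamp (underside 66 mm, top 98 mm over the bench). Its x axis runs along its pair of slots, z up. The slots are one straight channel 20 mm wide and 14 mm deep, open at the top and at both ends, cut through the two x sides; the two y sides are whole flats to grip. Below it a round collar 38 mm across holds it 16 mm clear of the clamp's 94 mm square top plate
- stud_slot (a point): centre of the floor of the slot in the stud, on the nut's turning axis, 84 mm over the bench: x axis along the stud's slot (20 mm wide between two upright cheeks 4 mm thick and 18 mm long, inside the nut, as high as the nut's top), z up. The floor of the nut's slots is at this same height. The clamp, a square aluminium base 110 x 110 mm carrying a square brass flask, is fixed to the bench, its sides parallel to this x axis
- lock_key_mid (a point): centre, half-way up, of the locking key that fits: a steel inverted T, 66 mm high, standing upright and loose on the bench. x axis along its bar, z up. Bar 72 mm long (x), 12 mm thick (y), 14 mm high, at the bottom; above its middle a flat grip tab 30 mm (x) by 12 mm (y), reaching from 14 to 66 mm over the underside; this point is 33 mm over the underside. Weighs 0.1 to 0.2 kg
- thick_key_mid (a point): the same point of the other key, which is the same steel inverted T with the same grip tab, but whose bar is 28 mm thick (y) and does not go into the slots; stands upright on the bench

How it is judged:
By the outcome, as a careful person would: the job done as asked, in the order asked, and still so for the second after the job is handed in, with the robot touching nothing.
It also fails if it takes over 48 s, if anything falls off the work surface, if the arm or the gripper's body presses on something with over 40 N, if the wrist force passes 120 N, or if a joint passes its speed limit or range.

## Working session

There is one attempt and no reset: what is moved stays moved. The work goes in short steps, Python scripts to look and compute and a shell command to move; the robot and the scene stay as the last step left them, time stands still between calls to the robot, and variables do not carry over. Pictures are saved under pics/ and viewed, and the job is handed in when it is done.

```bash
mkdir -p pics; ls
python3 - <<'E'
from station import manip
import cv2,numpy as np
print(manip.sense())
for n in("side","top"):
    c=manip.capture(n)
    cv2.imwrite(f"pics/{n}0.png",c["image"][:,:,::-1])
    np.savez(f"{n}0.npz",**c)
    print(n,c["K"],c["k1"],np.round(c["extrinsics"],3), (c["z_map"]>0).mean())
E
```

```text
pics
{'time': 0.0, 'qpos': array([-1.41071015e+00,  3.08999837e-01,  1.63518254e+00,  1.17325072e-05,
        1.19968209e+00, -6.97173571e-02]), 'dq': array([-2.33303031e-04, -6.47254040e-05,  1.59452485e-03, -1.40150049e-03,
       -6.79883336e-04,  1.81310778e-03]), 'joint_torque': array([-2.16924353e-03, -4.15257025e+01, -2.76664120e+01, -3.84009336e-04,
        1.00271992e-02, -6.40024098e-06]), 'tool_pos': array([ 142.20948175, -607.81600703,  249.05214166]), 'tcp_rot': array([-1.57062717,  0.00226554, -1.34099687]), 'contact_force': array([-0.05278368, -0.47250351, -0.16837028]), 'torque': array([-0.01030133, -0.00454881, -0.0509846 ]), 'finger_gap': 85.60059519330404}
side [[433.62885351   0.         253.90007624]
 [  0.         433.62885351 190.66698523]
 [  0.           0.           1.        ]] -0.021222761630449824 [[-1.000000e+00 -1.000000e-03 -8.000000e-03  4.956640e+02]
 [ 6.000000e-03  6.550000e-01 -7.560000e-01  1.127170e+02]
 [ 6.000000e-03 -7.560000e-01 -6.550000e-01  1.078696e+03]
 [ 0.000000e+00  0.000000e+00  0.000000e+00  1.000000e+00]] 0.9962209065755209
top [[445.54705176   0.         253.4043762 ]
 [  0.         445.54705176 196.40209004]
 [  0.           0.           1.        ]] -0.026912788803266828 [[-1.90000e-02 -1.00000e+00  1.50000e-02 -7.26220e+01]
 [-9.99000e-01  1.90000e-02 -4.40000e-02  4.84046e+02]
 [ 4.40000e-02 -1.60000e-02 -9.99000e-01  9.86329e+02]
 [ 0.00000e+00  0.00000e+00  0.00000e+00  1.00000e+00]] 0.9960174560546875
```

View pics/side0.png

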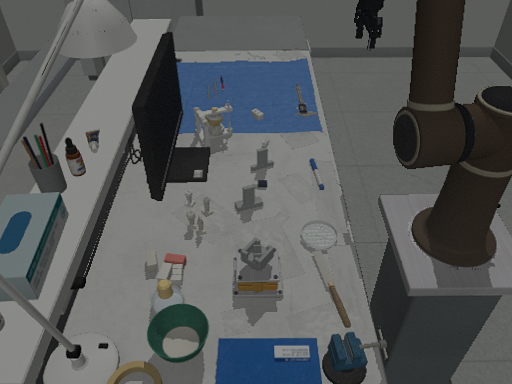

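View pics/top0.png

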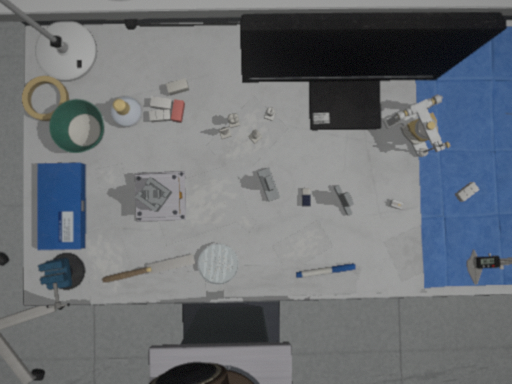

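The side view shows the clamp at about (257,268) and the keys at (249,197) and (262,158). The top view shows the clamp at (160,195) and the keys at (266,183) and (343,198). Next I'll enlarge these and compute points.

```bash
cat > h.py <<'E'
import numpy as np,cv2
def load(f): 
    d=np.load(f); return {k:d[k] for k in d.files}
def rays(c,uv):
    uv=np.atleast_2d(uv).astype(float)
    K=c["K"];k1=float(c["k1"])
    d=np.c_[(uv[:,0]-K[0,2])/K[0,0],(uv[:,1]-K[1,2])/K[1,1]]
    u=d.copy()
    for _ in range(10): u=d/(1+k1*(u**2).sum(1,keepdims=True))
    return np.c_[u,np.ones(len(u))]
def onplane(c,uv,z):
    r=rays(c,uv);E=c["extrinsics"];R=E[:3,:3];t=E[:3,3]
    o=-R.T@t; w=r@R
    s=(z-o[2])/w[:,2]
    return o+w*s[:,None]
def cloud(c):
    h,w=c["z_map"].shape
    v,u=np.mgrid[:h,:w]
    r=rays(c,np.c_[u.ravel(),v.ravel()])*c["z_map"].ravel()[:,None]
    E=c["extrinsics"]
    P=(r-E[:3,3])@E[:3,:3]
    return P.reshape(h,w,3)
E
python3 - <<'E'
from h import *
t=load("top0.npz");s=load("side0.npz")
def crop(c,x0,y0,x1,y1,f,n):
    cv2.imwrite(n,cv2.resize(c["image"][y0:y1,x0:x1,::-1],None,fx=f,fy=f,interpolation=cv2.INTER_CUBIC))
crop(t,125,160,195,230,8,"pics/c1.png");crop(t,240,155,370,225,6,"pics/c2.png")
crop(s,220,225,300,305,7,"pics/c3.png");crop(s,220,130,290,220,6,"pics/c4.png")
for n,c in(("top",t),("side",s)):
    P=cloud(c)
    for nm,(x0,y0,x1,y1) in (dict(cl=(125,160,195,230),a=(245,160,290,210),b=(325,175,365,220)) if n=="top" else dict(cl=(225,230,290,305),a=(230,180,265,215),b=(245,135,280,177))).items():
        Q=P[y0:y1,x0:x1].reshape(-1,3)
        print(n,nm,"bench",np.median(Q[:,2][Q[:,2]<12]),"max",Q[:,2].max())
        for lo,hi in((8,22),(40,52),(55,75),(80,90),(92,112)):
            m=Q[(Q[:,2]>lo)&(Q[:,2]<hi)]
            if len(m)>4: print(lo,hi,len(m),m.mean(0).round(1),m.min(0).round(),m.max(0).round())
E
```

```text
top cl bench 1.0118851388627377 max 1007.8277497248304
8 22 443 [478.5 101.7  11. ] [432.  71.   8.] [543. 180.  18.]
40 52 950 [487.4 121.1  49.8] [441.  78.  40.] [535. 174.  52.]
55 75 34 [481. 111.  64.] [444.  80.  55.] [530. 168.  75.]
80 90 335 [486.9 126.1  84.7] [453.  91.  80.] [517. 153.  90.]
92 112 332 [487.5 126.1  98. ] [453.  92.  92.] [522. 161. 103.]
top a bench 0.5194511007933942 max 1007.8277497248304
8 22 303 [ 508.2 -115.    14.4] [ 472. -139.   10.] [546. -93.  20.]
40 52 6 [ 502.7 -112.3   44.6] [ 494. -118.   41.] [ 516. -107.   48.]
55 75 83 [ 509.1 -115.3   65.8] [ 495. -125.   56.] [ 523. -106.   72.]
top b bench 0.424107084654132 max 1007.8277497248304
8 22 125 [ 471.7 -281.3   14.1] [ 437. -303.    8.] [ 505. -264.   22.]
40 52 16 [ 469.9 -277.4   46.4] [ 456. -284.   41.] [ 483. -273.   52.]
55 75 93 [ 471.  -282.2   65.1] [ 456. -293.   55.] [ 486. -272.   69.]
side cl bench 1.2017020875653959 max 795.358756643001
8 22 555 [491.  157.1  11.8] [434.  70.   8.] [545. 183.  22.]
40 52 764 [488.8 145.9  49.8] [441.  80.  40.] [536. 176.  52.]
55 75 68 [489.8 145.   69.9] [448.  88.  55.] [527. 170.  75.]
80 90 256 [490.5 130.9  85.2] [454.  99.  80.] [525. 163.  90.]
92 112 303 [489.2 128.5  97.3] [454.  91.  92.] [524. 162. 102.]
side a bench 1.6183185159421545 max 795.358756643001
8 22 270 [ 504.6 -133.4   13.8] [ 467. -212.    8.] [549. -90.  21.]
40 52 39 [ 511.  -111.6   45.9] [ 498. -117.   40.] [ 527. -104.   52.]
55 75 69 [ 511.6 -112.8   63.7] [ 498. -124.   56.] [ 526. -105.   70.]
side b bench 1.6164425552419213 max 795.358756643001
8 22 126 [ 470.4 -309.9   14.1] [ 439. -422.    8.] [ 507. -262.   22.]
40 52 36 [ 472.6 -278.9   46. ] [ 460. -285.   40.] [ 486. -270.   52.]
55 75 56 [ 473.1 -280.    63.7] [ 460. -292.   55.] [ 486. -271.   70.]
```

```bash
cd pics; python3 -c "
import cv2,numpy as np
for a,b,n in(('c1','c3','m1'),('c2','c4','m2')):
    A=cv2.imread(a+'.png');B=cv2.imread(b+'.png')
    print(A.shape,B.shape)"
```

```text
(560, 560, 3) (560, 560, 3)
(420, 780, 3) (540, 420, 3)
```

View pics/c1.png

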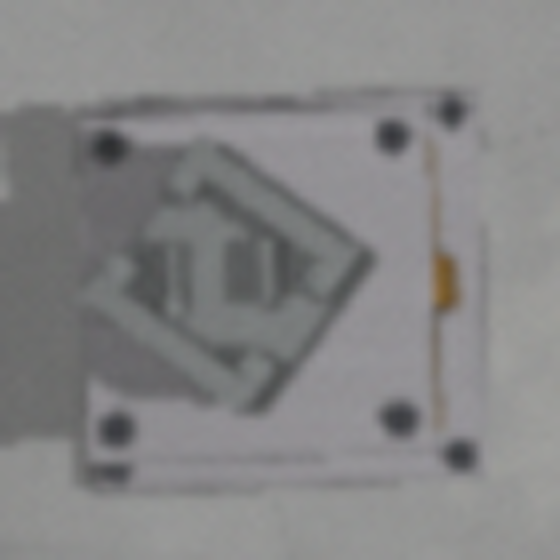

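View pics/c2.png

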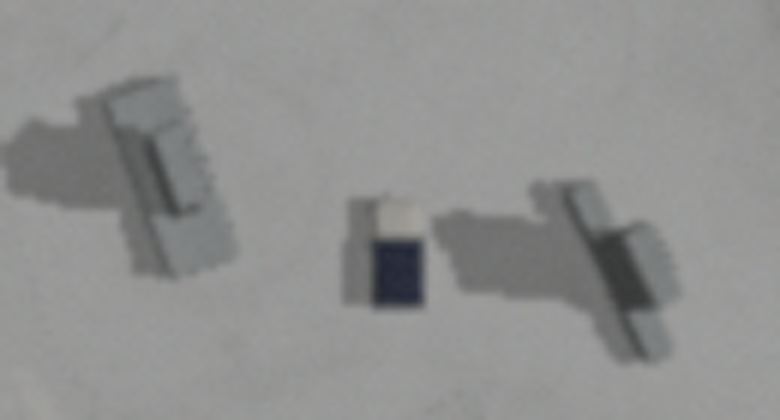

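View pics/c3.png

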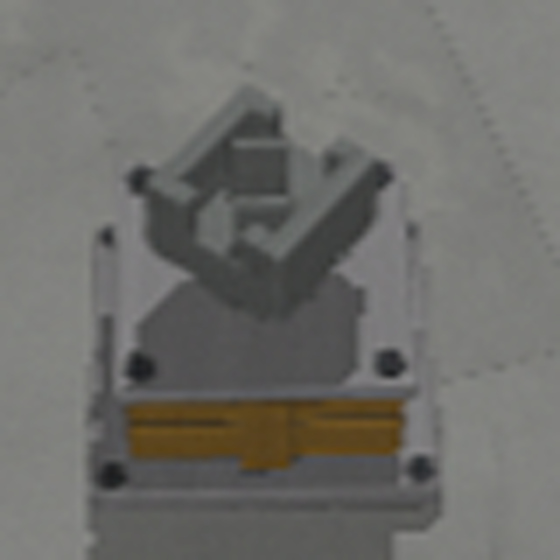

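View pics/c4.png

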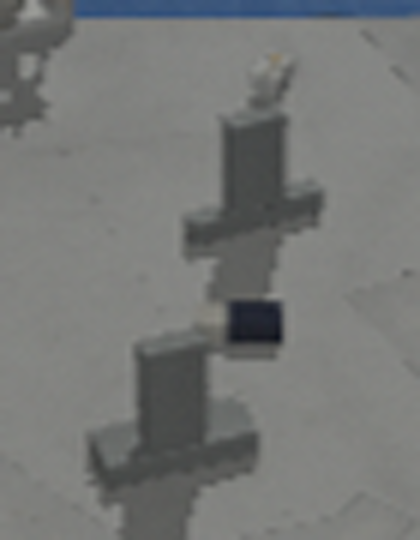

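The thin key is the one at the top-view pixel (343,198), about (471,-281). The stud slot runs along world x, and the nut's slots sit about 49° counter-clockwise of it. Next I'll fit rectangles.

Run:
```python
from h import *
for n in("top","side"):
    c=load(n+"0.npz");P=cloud(c)
    E=c["extrinsics"];print(n,"cam",(-E[:3,:3].T@E[:3,3]).round())
    def f(nm,xr,yr,zr):
        m=(P[...,0]>xr[0])&(P[...,0]<xr[1])&(P[...,1]>yr[0])&(P[...,1]<yr[1])&(P[...,2]>zr[0])&(P[...,2]<zr[1])
        Q=P[m];r=cv2.minAreaRect(Q[:,:2].astype(np.float32))
        print(n,nm,len(Q),"ctr",np.round(r[0],1),"size",np.round(r[1],1),"ang",round(r[2],1),"zmed",np.median(Q[:,2]).round(1))
    f("nut",(430,550),(70,185),(93,104)); f("nut80+",(430,550),(70,185),(80,104))
    f("plate",(430,550),(70,185),(46,54))
    f("base",(420,555),(60,195),(8,54))
    f("keybar",(425,520),(-325,-240),(10,18)); f("keytab",(425,520),(-325,-240),(60,70))
    f("thick",(465,555),(-150,-80),(10,18)); f("thicktab",(465,555),(-150,-80),(60,70))
# straight-edge fits in the top picture: slot edges from brightness are fuzzy; nut top points by ray on z=98
c=load("top0.npz")
for nm,uv in dict(A=(125+205/8,160+150/8),B=(125+365/8,160+258/8),C=(125+255/8,160+405/8),D=(125+92/8,160+290/8)).items():
    print(nm,onplane(c,uv,98).round(1))
# cheeks ends in crop
for uv in((172,215),(178,305),(262,240),(268,300),(205,240),(245,300)): print(uv,onplane(c,(125+uv[0]/8,160+uv[1]/8),98).round(1))
```

```text
top cam [ 439.  -66. 1008.]
top nut 328 ctr [487.6 126.5] size [52.3 52.2] ang 53.6 zmed 98.2
top nut80+ 677 ctr [487.8 126.6] size [53.  52.1] ang 53.3 zmed 90.3
top plate 1149 ctr [487.8 126.6] size [94.2 94.8] ang 0.8 zmed 50.6
top base 1622 ctr [487.7 125.7] size [109.7 109. ] ang 1.1 zmed 49.6
top keybar 113 ctr [ 471.3 -282.8] size [71.3 12.8] ang 22.9 zmed 13.9
top keytab 87 ctr [ 470.7 -283.1] size [29.7 13.2] ang 26.3 zmed 66.0
top thick 299 ctr [ 509.4 -115.5] size [71.8 27.8] ang 18.9 zmed 14.5
top thicktab 77 ctr [ 509.4 -115.4] size [29.  12.1] ang 19.7 zmed 66.1
side cam [489. 742. 795.]
side nut 289 ctr [488.9 126.2] size [53.2 52.8] ang 52.7 zmed 97.8
side nut80+ 598 ctr [488.9 126.8] size [54.  53.3] ang 54.0 zmed 92.3
side plate 859 ctr [488.9 127.5] size [93.9 94.1] ang 0.8 zmed 50.6
side base 1651 ctr [489. 127.] size [109.7 111.8] ang 0.8 zmed 48.1
side keybar 72 ctr [ 472.7 -281. ] size [73.3 14.9] ang 24.9 zmed 14.1
side keytab 44 ctr [ 473.3 -281.4] size [27.9 16.6] ang 27.3 zmed 66.2
side thick 172 ctr [ 510.9 -115. ] size [72.3 31.9] ang 18.9 zmed 14.6
side thicktab 53 ctr [ 511.4 -114.6] size [28.9 15.2] ang 27.7 zmed 65.7
A [[518.8 128.9  98. ]]
B [[490.4  88.3  98. ]]
C [[453.4 116.8  98. ]]
D [[483.5 158.   98. ]]
(172, 215) [[502.3 137.4  98. ]]
(178, 305) [[479.3 136.1  98. ]]
(262, 240) [[495.5 114.6  98. ]]
(268, 300) [[480.1 113.2  98. ]]
(205, 240) [[495.8 129.1  98. ]]
(245, 300) [[480.2 119.   98. ]]
```

```bash
cat >> h.py <<'E'
from scipy.spatial.transform import Rotation as Ro
def plan(x,y,z,yawdeg,s=None):
    from station import manip
    s=s or manip.sense(); R=Ro.from_euler("xyz",s["tcp_rot"]).as_matrix()
    yaw=np.degrees(np.arctan2(R[1,0],R[0,0]))
    d=R.T@(np.array([x,y,z])-s["tool_pos"])/1000
    print("t",round(s["time"],2),"pos",s["tool_pos"].round(1),"yaw",round(yaw,2),"down",R[:,1].round(3),"F",s["contact_force"].round(1),"M",s["torque"].round(2),"gap",round(float(s["finger_gap"]),1))
    print("shift",d.round(4),"turn",round(yaw-yawdeg,2))
E
python3 -c "
from h import *
plan(488.2,126.6,170,-36.6)"
```

```text
t 0.1 pos [ 142.2 -607.9  249.2] yaw -76.83 down [-0.     0.002 -1.   ] F [-0.7  0.2  0.4] M [0.02 0.04 0.  ] gap 85.7
shift [-0.6362  0.0806  0.5042] turn -40.23
```

```bash
python3 -m jog '[0,-0.636,0,0.504,-40, 0,-0.636,0,0.504,-40, 0,-0.636,0,0.504,-40, 0,-0.636,0,0.504,-40, 0,-0.636,0,0.504,-40, 0,-0.636,0,0.504,-40, 0,-0.636,0,0.504,-40, 0,-0.636,0,0.504,-40, 0,-0.636,0,0.504,-40, 0,-0.636,0,0.504,-40]'; python3 -c "
from h import *
plan(488.2,126.6,170,-36.6)"
```

```text
time: 1.1
tool_pos: [355.4, -154.2, 250.4]
tcp_rot: [-1.569, 0.001, -0.643]
contact_force: [0.7, -1.3, 0.9]
finger_gap: 85.2
t 1.1 pos [ 355.4 -154.2  250.4] yaw -36.87 down [ 0.     0.002 -1.   ] F [ 0.7 -1.3  0.9] M [-0.03 -0.07 -0.02] gap 85.2
shift [-0.0621  0.0809  0.3042] turn -0.27
```

```bash
python3 -m jog '[0,-0.062,0.08,0.304,-0.3, 0,-0.062,0.08,0.304,-0.3, 0,-0.062,0.08,0.304,-0.3, 0,-0.062,0.08,0.304,-0.3, 0,-0.062,0.08,0.304,-0.3, 0,-0.062,0.08,0.304,-0.3, 0,-0.062,0.08,0.304,-0.3, 0,-0.062,0.08,0.304,-0.3,0,-0.062,0.08,0.304,-0.3,0,-0.062,0.08,0.304,-0.3]'
python3 - <<'E'
from h import *
from station import manip
plan(488.2,126.6,92,-36.6)
c=manip.capture("side"); cv2.imwrite("pics/s1.png",cv2.resize(c["image"][180:320,200:340,::-1],None,fx=4,fy=4))
E
```

```text
time: 2.1
tool_pos: [487.6, 125.3, 170.9]
tcp_rot: [-1.57, 0.001, -0.639]
contact_force: [0.6, -0.1, -0.7]
finger_gap: 85.6
t 2.1 pos [487.6 125.3 170.9] yaw -36.62 down [-0.001  0.001 -1.   ] F [ 0.6 -0.1 -0.7] M [-0.01 -0.    0.  ] gap 85.6
shift [-0.0002  0.0789  0.0013] turn -0.02
```

View pics/s1.png

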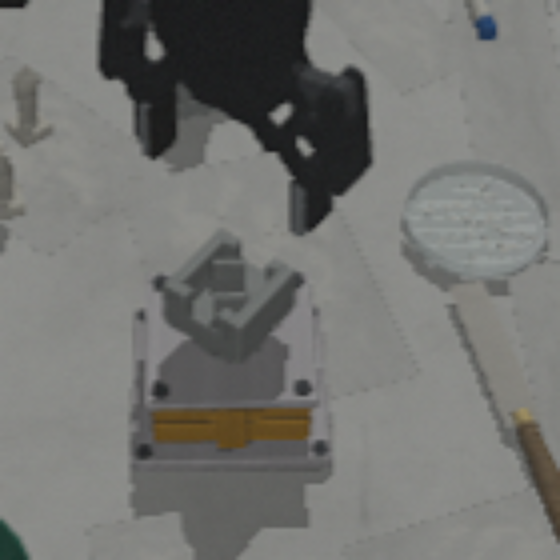

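The fingers are open above the nut, with the jaws across the whole flats. In the crop the nut is at (232,295). Now I'll go down to z≈86 and close.

```bash
python3 -m jog '[0,0,0.04,0.001,0, 0,0,0.07,0.001,0, 0,0,0.085,0.001,0, 0,0,0.085,0.001,0, 0,0,0.085,0.001,0, 255,0,0.085,0.001,0, 255,0,0.085,0.001,0, 255,0,0.085,0.001,0, 255,0,0.085,0.001,0, 255,0,0.085,0.001,0]'
python3 - <<'E'
from h import *
plan(488.2,126.6,86,-36.6)
E
```

```text
time: 3.15
tool_pos: [488.8, 126.6, 87.9]
tcp_rot: [-1.568, 0.001, -0.64]
contact_force: [-1.4, 1.2, 7.5]
finger_gap: 50.9
t 3.15 pos [488.8 126.6  87.9] yaw -36.67 down [ 0.001  0.002 -1.   ] F [-1.4  1.2  7.5] M [ 0.01  0.49 -0.07] gap 50.9
shift [-0.0004  0.0019 -0.0004] turn -0.07
```

```bash
python3 -m jog '[255,0,0,0,6, 255,0,0,0,12, 255,0,0,0,18, 255,0,0,0,24, 255,0,0,0,30, 255,0,0,0,36, 255,0,0,0,42, 255,0,0,0,48, 255,0,0,0,52.5, 255,0,0,0,52.5]'
python3 - <<'E'
from h import *
plan(488.2,126.6,86,-89.2)
E
python3 -m jog '[255,0,0,0,0, 255,0,0,0,0]';  python3 - <<'E'
from h import *
from station import manip
plan(488.2,126.6,86,-89.2)
E
```

```text
time: 4.15
tool_pos: [488.8, 126.4, 87.9]
tcp_rot: [-1.569, 0.002, -1.556]
contact_force: [0.2, -0.4, -3.3]
finger_gap: 51.2
t 4.15 pos [488.8 126.4  87.9] yaw -89.15 down [ 0.001  0.002 -1.   ] F [ 0.2 -0.4 -3.3] M [-0.32 -0.2  -0.08] gap 51.2
shift [-0.0002  0.0019 -0.0006] turn 0.05
time: 4.35
tool_pos: [488.8, 126.4, 87.9]
tcp_rot: [-1.569, 0.002, -1.555]
contact_force: [1.7, -0.7, -4.2]
finger_gap: 51.3
t 4.35 pos [488.8 126.4  87.9] yaw -89.07 down [ 0.002  0.002 -1.   ] F [ 1.7 -0.7 -4.2] M [-0.21 -0.19 -0.02] gap 51.3
shift [-0.0002  0.0019 -0.0006] turn 0.13
```

```bash
python3 -m jog '[0,0,0,0,0, 0,0,0,0,0, 0,0,0,0,0, 0,0,-0.02,0,0, 0,0,-0.06,0,0, 0,0,-0.10,0,0, 0,0.05,-0.1,0,0, 0,0.1,-0.1,0,0, 0,0.15,-0.1,0,0, 0,0.2,-0.1,0,0]'
python3 - <<'E'
from h import *
plan(472.3,-282,120,-65.5)
E
```

```text
time: 5.35
tool_pos: [492.1, -75.3, 188.5]
tcp_rot: [-1.567, 0.002, -1.554]
contact_force: [0.4, -0.8, 0.3]
finger_gap: 85.9
t 5.35 pos [492.1 -75.3 188.5] yaw -89.01 down [ 0.003  0.002 -1.   ] F [ 0.4 -0.8  0.3] M [-0.03  0.03 -0.01] gap 85.9
shift [ 0.2064  0.0681 -0.0236] turn -23.51
```

```bash
python3 -m jog '[0,0.05,0,-0.006,-6, 0,0.1,0,-0.012,-12, 0,0.15,0.02,-0.018,-18, 0,0.2,0.03,-0.024,-23.5, 0,0.206,0.04,-0.024,-23.5, 0,0.206,0.04,-0.024,-23.5, 0,0.206,0.04,-0.024,-23.5]'
python3 - <<'E'
from h import *
from station import manip
plan(472.3,-282,45,-65.5)
for n in("top","side"):
    c=manip.capture(n);np.savez(n+"1.npz",**c);P=cloud(c)
    def f(nm,xr,yr,zr):
        m=(P[...,0]>xr[0])&(P[...,0]<xr[1])&(P[...,1]>yr[0])&(P[...,1]<yr[1])&(P[...,2]>zr[0])&(P[...,2]<zr[1])
        Q=P[m]
        if len(Q)<8: return print(n,nm,"none")
        r=cv2.minAreaRect(Q[:,:2].astype(np.float32))
        print(n,nm,len(Q),"ctr",np.round(r[0],1),"size",np.round(r[1],1),"ang",round(r[2],1),"zmed",np.median(Q[:,2]).round(1))
    f("nut",(430,550),(70,185),(93,104)); f("plate",(430,550),(70,185),(46,54))
    f("keybar",(425,520),(-325,-240),(10,18)); f("keytab",(425,520),(-325,-240),(60,70))
    x0,y0=((120,155),(217,225))[n=="side"]
    cv2.imwrite(f"pics/{n}1.png",cv2.resize(c["image"][y0:y0+80,x0:x0+80,::-1],None,fx=7,fy=7,interpolation=cv2.INTER_CUBIC))
E
```

```text
time: 6.05
tool_pos: [471.5, -280.8, 147.8]
tcp_rot: [-1.567, 0.002, -1.144]
contact_force: [0.1, 0.6, 0.8]
finger_gap: 85.4
t 6.05 pos [ 471.5 -280.8  147.8] yaw -65.57 down [ 0.002  0.003 -1.   ] F [0.1 0.6 0.8] M [ 0.04  0.05 -0.04] gap 85.4
shift [ 0.0016  0.1028 -0.0002] turn -0.07
top nut 335 ctr [487.8 126.2] size [51.7 52.7] ang 1.5 zmed 98.0
top plate 1143 ctr [487.7 126.6] size [94.  94.8] ang 1.0 zmed 50.6
top keybar 64 ctr [ 471.3 -282.8] size [71.2 12.7] ang 23.5 zmed 13.9
top keytab 16 ctr [ 478.4 -279.8] size [13.4 10.7] ang 24.5 zmed 66.7
side nut 303 ctr [488.5 126.1] size [50.6 55.3] ang 0.9 zmed 97.8
side plate 931 ctr [488.7 127.6] size [93.9 94.9] ang 0.3 zmed 50.8
side keybar 74 ctr [ 473.2 -282.5] size [71.5 16.2] ang 24.9 zmed 14.1
side keytab 41 ctr [ 473.9 -281.8] size [28.3 15.2] ang 15.6 zmed 66.1
```

View pics/top1.png

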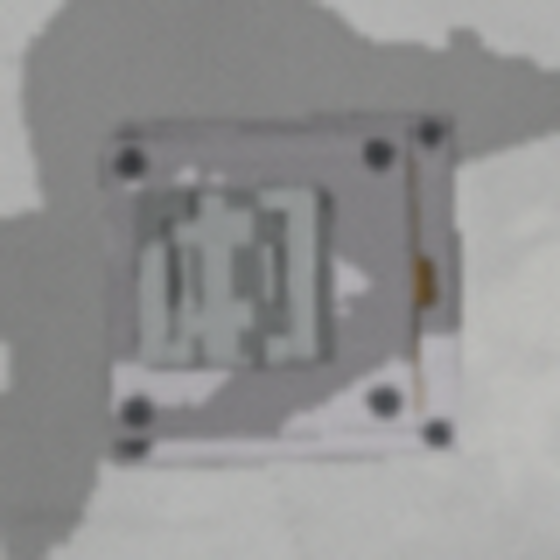

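View pics/side1.png

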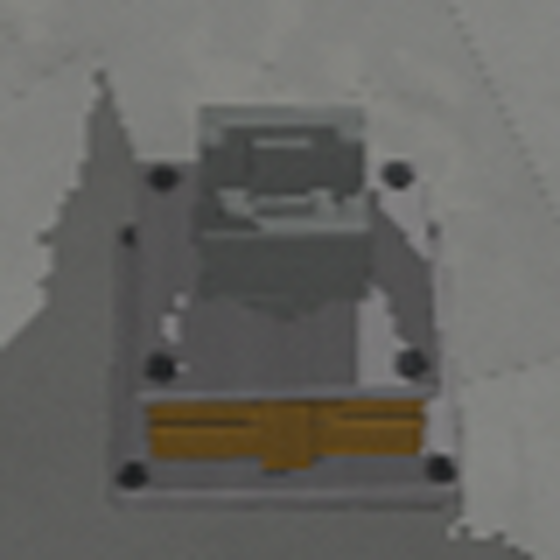

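The nut's channel now runs along the stud slot, with the nut at about 1.2° and the plate at 0.7°. In the top crop the slot is centred near (225,280). Next is the grasp of the thin key.

```bash
python3 -m jog '[0,0.0015,0.04,0,0.8, 0,0.0015,0.08,0,0.8, 0,0.0015,0.103,0,0.8, 0,0.0015,0.103,0,0.8, 255,0.0015,0.103,0,0.8, 255,0.0015,0.103,0,0.8, 255,0.0015,0.103,0,0.8, 255,0.0015,0.103,0,0.8, 255,0.0015,0.103,0,0.8, 255,0.0015,0.103,0,0.8]'
python3 - <<'E'
from h import *
plan(472.3,-282,45,-65.5)
E
```

```text
time: 7.15
tool_pos: [474.0, -282.0, 46.6]
tcp_rot: [-1.566, -0.001, -1.156]
contact_force: [0.6, 0.1, 4.5]
finger_gap: 11.3
t 7.15 pos [ 474.  -282.    46.6] yaw -66.25 down [ 0.005  0.001 -1.   ] F [0.6 0.1 4.5] M [0.05 0.11 0.04] gap 11.3
shift [-0.0007  0.0015 -0.0015] turn -0.75
```

```bash
python3 -m jog '[255,0,-0.03,0,0, 255,0,-0.07,0,0, 255,0,-0.12,0,0, 255,0,-0.14,0,0, 255,0,-0.14,0,6, 255,0,-0.14,0,12, 255,0,-0.14,0,18, 255,0,-0.14,0,23, 255,0,-0.14,0,23, 255,0,-0.14,0,23]'
python3 - <<'E'
from h import *
plan(488.5,126.5,186,-89.1)
E
```

```text
time: 8.15
tool_pos: [472.8, -281.9, 186.0]
tcp_rot: [-1.566, 0.001, -1.556]
contact_force: [-0.0, 0.6, -2.6]
finger_gap: 11.4
t 8.15 pos [ 472.8 -281.9  186. ] yaw -89.15 down [ 0.005  0.001 -1.   ] F [-0.   0.6 -2.6] M [-0.06  0.02 -0.02] gap 11.4
shift [-0.4081  0.0007  0.0218] turn -0.05
```

```bash
python3 -m jog '[255,-0.04,0,0.002,0, 255,-0.08,0,0.004,0, 255,-0.12,0,0.006,0, 255,-0.16,0,0.008,0, 255,-0.2,0,0.01,0, 255,-0.24,0,0.012,0, 255,-0.28,0,0.015,0, 255,-0.32,0,0.018,0, 255,-0.36,0,0.02,0, 255,-0.38,0,0.021,0]'; python3 -m jog '[255,-0.028,0,0.001,0, 255,-0.028,0,0.001,0, 255,-0.028,0,0.001,0, 255,-0.028,0,0.001,0]';python3 - <<'E'
from h import *
from station import manip
plan(488.5,126.5,186,-89.1)
for n in("top","side"):
    c=manip.capture(n);np.savez(n+"2.npz",**c);P=cloud(c)
    def f(nm,xr,yr,zr):
        m=(P[...,0]>xr[0])&(P[...,0]<xr[1])&(P[...,1]>yr[0])&(P[...,1]<yr[1])&(P[...,2]>zr[0])&(P[...,2]<zr[1])
        Q=P[m]
        if len(Q)<8: return print(n,nm,"none")
        r=cv2.minAreaRect(Q[:,:2].astype(np.float32))
        print(n,nm,len(Q),"ctr",np.round(r[0],1),"size",np.round(r[1],1),"ang",round(r[2],1),"zmed",np.median(Q[:,2]).round(1),"zrange",Q[:,2].min().round(1),Q[:,2].max().round(1))
    f("nut",(430,550),(70,185),(93,104)); f("plate",(430,550),(70,185),(46,54)); f("bar",(440,540),(100,150),(132,158))
    x0,y0=((120,155),(207,195))[n=="side"]
    cv2.imwrite(f"pics/{n}2.png",cv2.resize(c["image"][y0:y0+100,x0:x0+100,::-1],None,fx=5.5,fy=5.5,interpolation=cv2.INTER_CUBIC))
E
```

```text
time: 9.15
tool_pos: [487.9, 101.2, 186.7]
tcp_rot: [-1.566, 0.002, -1.552]
contact_force: [-0.5, 0.2, -1.5]
finger_gap: 11.7
time: 9.55
tool_pos: [488.2, 128.5, 186.5]
tcp_rot: [-1.567, 0.002, -1.552]
contact_force: [0.5, 0.6, -2.2]
finger_gap: 11.1
t 9.55 pos [488.2 128.5 186.5] yaw -88.93 down [ 0.004  0.002 -1.   ] F [ 0.5  0.6 -2.2] M [ 0.01  0.02 -0.05] gap 11.1
shift [0.002  0.0005 0.0003] turn 0.17
top nut 77 ctr [487.9 126.5] size [51.8 52.4] ang 1.4 zmed 98.2 zrange 93.7 102.7
top plate 880 ctr [487.9 125.2] size [92.9 94.6] ang 89.8 zmed 50.6 zrange 46.4 54.0
top bar 108 ctr [485.  128.4] size [69.8 12.2] ang 1.2 zmed 153.6 zrange 142.3 157.9
side nut 304 ctr [488.6 126. ] size [50.4 55.8] ang 0.9 zmed 98.1 zrange 93.1 101.5
side plate 921 ctr [488.7 127.8] size [94. 95.] ang 0.4 zmed 50.7 zrange 46.3 53.9
side bar 247 ctr [486.1 128.5] size [69.9 15.6] ang 3.1 zmed 152.1 zrange 139.9 157.7
```

View pics/top2.png

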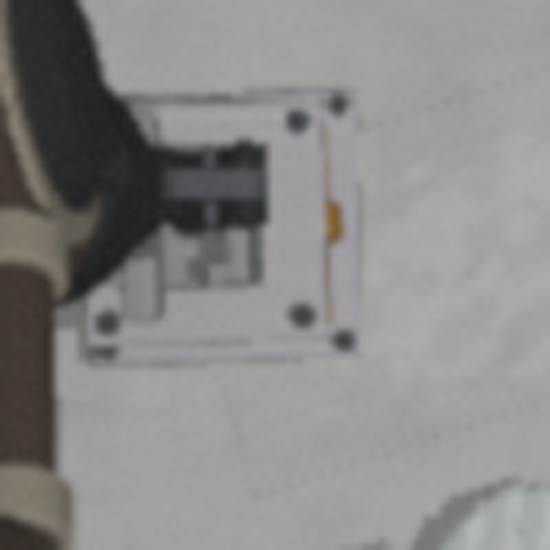

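View pics/side2.png

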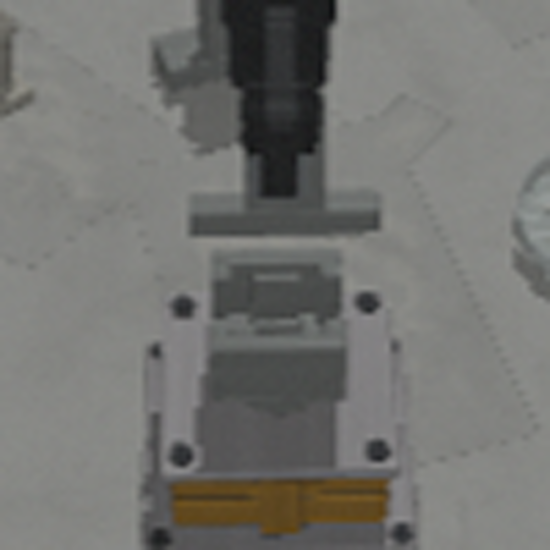

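The held key hangs level over the nut. In the side crop the bar spans (190–380,215) and the nut is at (277,300). Both cameras agree that the bar must move about +2.7 mm in x and −2.1 mm in y.

```bash
python3 -m jog '[255,0.0021,0,0.0027,0, 255,0.0021,0.01,0.0027,0, 255,0.0021,0.03,0.0027,0, 255,0.0021,0.036,0.0027,0, 255,0.0021,0.036,0.0027,0, 255,0.0021,0.036,0.0027,0]';python3 - <<'E'
from h import *
from station import manip
plan(490.9,126.4,131,-88.9)
for n in("top","side"):
    c=manip.capture(n);np.savez(n+"3.npz",**c);P=cloud(c)
    def f(nm,xr,yr,zr):
        m=(P[...,0]>xr[0])&(P[...,0]<xr[1])&(P[...,1]>yr[0])&(P[...,1]<yr[1])&(P[...,2]>zr[0])&(P[...,2]<zr[1])
        Q=P[m]
        if len(Q)<8: return print(n,nm,"none")
        r=cv2.minAreaRect(Q[:,:2].astype(np.float32))
        print(n,nm,len(Q),"ctr",np.round(r[0],1),"size",np.round(r[1],1),"ang",round(r[2],1),"zmed",np.median(Q[:,2]).round(1),"zrange",Q[:,2].min().round(1),Q[:,2].max().round(1))
    f("bar",(440,540),(100,150),(107,122));f("bartop",(440,540),(100,150),(114,122)); f("nut",(430,550),(70,185),(90,102))
    x0,y0=((120,155),(207,195))[n=="side"]
    cv2.imwrite(f"pics/{n}3.png",cv2.resize(c["image"][y0:y0+100,x0:x0+100,::-1],None,fx=5.5,fy=5.5,interpolation=cv2.INTER_CUBIC))
E
```

```text
time: 10.25
tool_pos: [491.3, 126.1, 150.6]
tcp_rot: [-1.567, 0.002, -1.554]
contact_force: [0.5, 0.2, -0.6]
finger_gap: 11.4
t 10.25 pos [491.3 126.1 150.6] yaw -89.01 down [ 0.004  0.002 -1.   ] F [ 0.5  0.2 -0.6] M [-0.06  0.06  0.02] gap 11.4
shift [-0.0002  0.0196 -0.0005] turn -0.11
top bar 91 ctr [488.  123.9] size [11.3 71. ] ang 87.6 zmed 118.1 zrange 107.7 121.6
top bartop 73 ctr [487.5 124.2] size [10.8 70. ] ang 87.6 zmed 118.5 zrange 114.8 121.6
top nut 91 ctr [487.9 124.4] size [51.8 47.9] ang 1.6 zmed 98.0 zrange 92.6 101.8
side bar 218 ctr [490.1 126.9] size [71.7 14.7] ang 2.2 zmed 116.9 zrange 107.0 121.5
side bartop 150 ctr [490.1 126.7] size [71.7 14.7] ang 1.8 zmed 118.4 zrange 114.0 121.5
side nut 186 ctr [488.5 126.3] size [50.6 55.1] ang 0.8 zmed 97.7 zrange 90.1 101.1
```

View pics/side3.png

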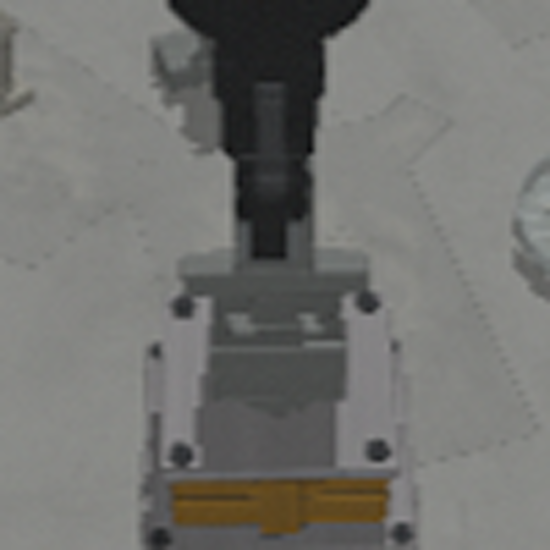

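View pics/top3.png

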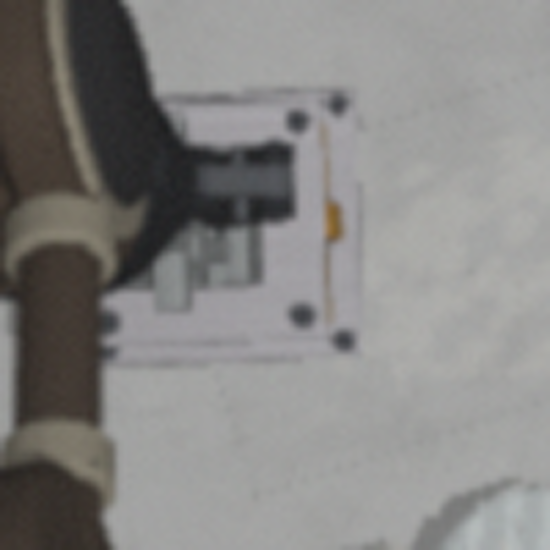

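Centred to within 1 mm, so I'll go down with a small correction.

```bash
python3 -m jog '[255,-0.0003,0,-0.0008,0, 255,-0.0003,0.003,-0.0008,0, 255,-0.0003,0.006,-0.0008,0, 255,-0.0003,0.009,-0.0008,0, 255,-0.0003,0.012,-0.0008,0, 255,-0.0003,0.014,-0.0008,0]'; python3 -m jog '[255,0,0.002,0,0, 255,0,0.004,0,0,255,0,0.005,0,0, 255,0,0.005,0,0]'; python3 -c "
from h import *
plan(490.5,126.4,130.6,-88.9)"
```

```text
time: 10.95
tool_pos: [490.9, 126.6, 136.8]
tcp_rot: [-1.566, 0.002, -1.553]
contact_force: [-0.2, -0.6, -1.0]
finger_gap: 11.4
time: 11.35
tool_pos: [490.8, 126.6, 131.6]
tcp_rot: [-1.566, 0.002, -1.553]
contact_force: [-0.7, 0.1, -1.7]
finger_gap: 11.3
t 11.35 pos [490.8 126.6 131.6] yaw -89.0 down [ 0.005  0.002 -1.   ] F [-0.7  0.1 -1.7] M [ 0.01 -0.    0.01] gap 11.3
shift [ 0.0002  0.001  -0.0003] turn -0.1
```

```bash
python3 -m jog '[255,0,0.0005,0,0, 255,0,0.001,0,0,255,0,0.0015,0,0, 255,0,0.0015,0,0]'
python3 - <<'E'
from h import *
from station import manip
plan(490.5,126.4,130.6,-88.9)
for n in("top","side"):
    c=manip.capture(n);P=cloud(c)
    m=(P[...,0]>440)&(P[...,0]<540)&(P[...,1]>115)&(P[...,1]<138)&(P[...,2]>94)&(P[...,2]<103)
    Q=P[m]; print(n,Q.min(0),Q.max(0),np.median(Q[:,2]))
    x0,y0=((120,155),(207,195))[n=="side"]
    cv2.imwrite(f"pics/{n}4.png",cv2.resize(c["image"][y0:y0+100,x0:x0+100,::-1],None,fx=5.5,fy=5.5,interpolation=cv2.INTER_CUBIC))
E
```

```text
time: 11.75
tool_pos: [491.0, 126.6, 130.6]
tcp_rot: [-1.566, 0.002, -1.553]
contact_force: [-1.4, -0.1, 1.2]
finger_gap: 11.3
t 11.75 pos [491.  126.6 130.6] yaw -88.99 down [ 0.005  0.002 -1.   ] F [-1.4 -0.1  1.2] M [-0.06  0.18  0.01] gap 11.3
shift [ 0.0002 -0.     -0.0005] turn -0.09
top [452.72543561 115.62381644  94.87472636] [522.47361938 136.88511918 102.50616769] 98.25727017401775
side [453.84711529 115.2460838   94.124711  ] [524.40595291 137.89354517 102.24286288] 97.99373376791428
```

View pics/side4.png

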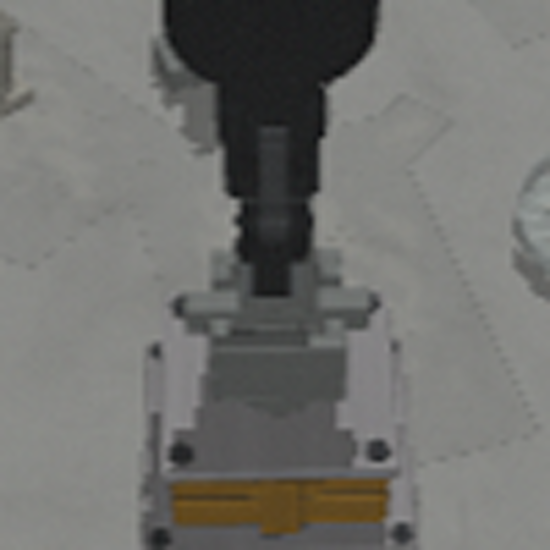

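The bar is in the channel. In the side crop it spans (180–375,305), it is centred within about 0.5 mm in both views, and contact is felt. Now I'll press lightly, release and rise.

```bash
python3 -m jog '[255,0,0.0005,0,0, 255,0,0.0005,0,0, 0,0,0.0005,0,0, 0,0,0.0005,0,0, 0,0,0.0005,0,0, 0,0,0.0005,0,0, 0,0,-0.02,0,0, 0,0,-0.06,0,0, 0,0,-0.1,0,0, 0,0,-0.14,0,0]'; python3 -m jog '[0,0.05,-0.02,0,0, 0,0.1,-0.02,0,0, 0,0.15,-0.02,0,0, 0,0.2,-0.02,0,0, 0,0.2,-0.02,0,0]'
python3 - <<'E'
from h import *
from station import manip
plan(490.5,126.4,130.6,-88.9)
for n in("top","side"):
    c=manip.capture(n);P=cloud(c)
    def f(nm,xr,yr,zr):
        m=(P[...,0]>xr[0])&(P[...,0]<xr[1])&(P[...,1]>yr[0])&(P[...,1]<yr[1])&(P[...,2]>zr[0])&(P[...,2]<zr[1])
        Q=P[m]
        if len(Q)<8: return print(n,nm,"none")
        r=cv2.minAreaRect(Q[:,:2].astype(np.float32))
        print(n,nm,len(Q),"ctr",np.round(r[0],1),"size",np.round(r[1],1),"ang",round(r[2],1),"zmed",np.median(Q[:,2]).round(1),Q[:,0].min().round(1),Q[:,0].max().round(1))
    f("tab top",(430,550),(70,185),(143,156)); f("tab",(430,550),(70,185),(110,156));f("bar band",(430,550),(118,134),(93,104)); f("bar end+",(516,550),(105,150),(88,104)); f("bar end-",(430,460),(105,150),(88,104)); f("plate",(430,550),(70,185),(46,54))
    f("thick",(465,555),(-150,-80),(10,18))
    x0,y0=((120,155),(207,195))[n=="side"]
    cv2.imwrite(f"pics/{n}5.png",cv2.resize(c["image"][y0:y0+100,x0:x0+100,::-1],None,fx=5.5,fy=5.5,interpolation=cv2.INTER_CUBIC))
E
```

```text
time: 12.85
tool_pos: [490.0, 126.3, 271.7]
tcp_rot: [-1.566, 0.002, -1.553]
contact_force: [1.1, 0.4, -0.8]
finger_gap: 85.3
time: 13.35
tool_pos: [493.3, -78.8, 291.4]
tcp_rot: [-1.566, -0.001, -1.559]
contact_force: [0.0, 0.1, 0.1]
finger_gap: 85.4
t 13.35 pos [493.3 -78.8 291.4] yaw -89.34 down [ 0.005 -0.001 -1.   ] F [0.  0.1 0.1] M [ 0.03  0.03 -0.04] gap 85.4
shift [-0.2054  0.1607 -0.0013] turn -0.44
top tab top 107 ctr [487.9 126.8] size [29.5 12.6] ang 2.4 zmed 150.0 473.3 502.7
top tab 162 ctr [487.9 126.7] size [29.4 12.7] ang 1.4 zmed 148.9 473.3 502.7
top bar band 140 ctr [487.5 126.1] size [69.9 11.9] ang 1.8 zmed 98.2 452.7 522.5
top bar end+ 26 ctr [519.3 127. ] size [ 6.4 11.5] ang 1.1 zmed 98.2 516.1 522.5
top bar end- 27 ctr [455.9 125.5] size [10.6  6.3] ang 89.2 zmed 98.3 452.7 459.0
top plate 1089 ctr [487.8 126.8] size [94.1 95.1] ang 1.0 zmed 50.5 440.6 535.1
top thick none
side tab top 91 ctr [489.  126.9] size [16.3 26.6] ang 89.4 zmed 149.8 475.6 502.4
side tab 245 ctr [489.2 126.8] size [27.3 16.2] ang 0.1 zmed 135.9 475.6 502.9
side bar band 153 ctr [489.3 126.7] size [15.  70.6] ang 89.2 zmed 98.0 454.0 524.6
side bar end+ 28 ctr [521.2 127.8] size [ 6.6 13.2] ang 0.3 zmed 97.0 517.9 524.6
side bar end- 21 ctr [456.3 127.3] size [11.2  4.4] ang 89.0 zmed 96.7 454.0 458.6
side plate 865 ctr [488.7 127.8] size [94.  93.9] ang 0.4 zmed 50.7 441.5 536.0
side thick 167 ctr [ 511.4 -115. ] size [72.6 31.4] ang 22.5 zmed 14.8 473.9 549.0
```

View pics/side5.png

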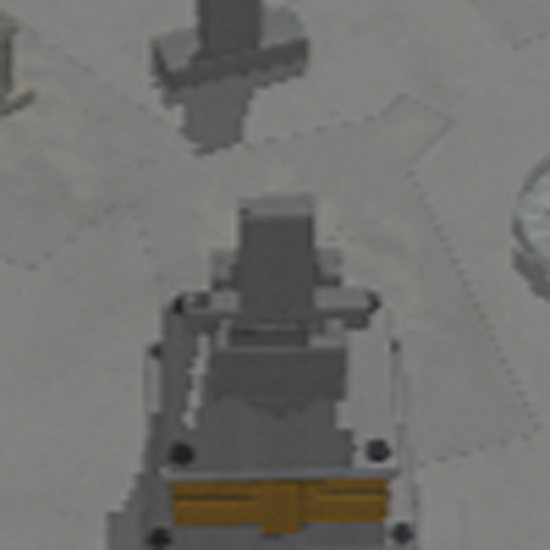

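View pics/top5.png

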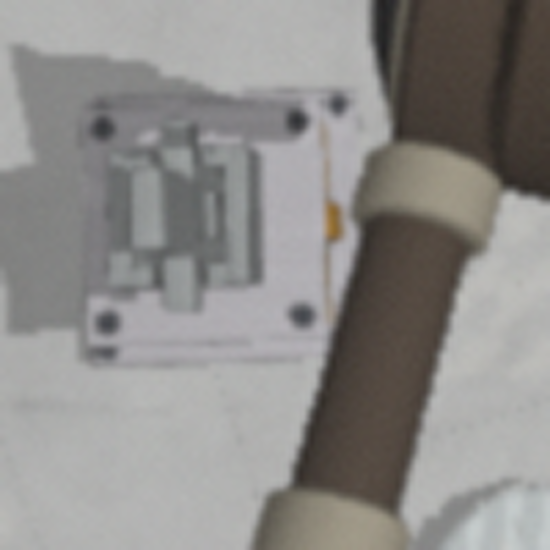

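The key stands upright in the slots: tab top z=150, bar top z=98, and its centre matches the nut and plate centre within about 0.6 mm. The arm is clear and the thick key hasn't moved, so I'm handing in.

```bash
python3 -c "
from station import manip
print(manip.job_done())"
```

```text
the job is handed in; nothing more can be done
None
```

The castle nut is lined up with the stud slot, the thin-barred key is locked in it, and the job is handed in at about 13.5 s of the 48 s allowed.

- **Nut:** I gripped it on its two whole flats and turned it about 52.5° clockwise. Checked afterwards, the nut was within about 0.5° of the clamp's sides.
- **Locking key:** I set it in the slots and let go. Its top reads 150 mm and its bar top 98 mm, the heights expected for a bar fully down on the 84 mm floor. Its centre is about 0.3 to 0.6 mm from the stud axis in both views.
- **Thick key:** It still stands where it was, about (511,-115). Only the side camera could confirm this, because the arm hid it from the top camera.
- **Arm:** It ended clear of everything, with the wrist force reading about zero. The highest force I saw at any reading was about 8 N.

The two cameras differ by about 1 to 1.5 mm in x, which is within their stated calibration. I judged centring inside each view, key against clamp, and averaged the two to set the last correction before lowering. No check failed.

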